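Slide the loaded tin tray into the parts counter and start the count

TASK

Slide the aluminium tray with its two rivet tins into the open bay of the parts counter, fully home so that the tray's front plate lies against the counter's face, and let go of it; then press the black button on top of the counter all the way down and release it. Work gently: keep the tray level with both tins standing in it and do not ram or press it hard against the counter. Leave the bowl, scoop, rivet fan and bit case where they are.

Things in the scene. Friction and masses are not known exactly. Their poses are not given: they have to be found in the camera images.
- tray: Loose aluminium tray, 0.2 kg, with two tins. Origin: centre of its pan's underside; z up. Pan 150 (x) x 104 mm, floor 4 mm thick, rim 14 mm high; +x end enters the bay first. At the -x end a front plate 130 wide, 32 high, at x = -80 to -75 mm; beyond it a neck (16 wide, 8 high) to a black grip block 24 x 24 mm, 45 mm high from the underside, centred at x = -140 mm.
- grip (a point): Point in the tray's grip block, on its vertical centre line at x = -140 mm, y = 0, 32 mm above the tray's underside (13 mm below the block's top). Axes as the tray's.
- tin_a: Loose closed steel rivet tin, 62 mm diameter, 42 mm high, about 0.09 kg, standing in the tray near its leading end. Origin: centre of its underside; z is its upright axis.
- tin_b: The same kind of tin, standing in the tray near its front plate. Origin: centre of its underside; z is its upright axis.
- counter: Fixed grey parts counter, 190 (x) x 160 (y) x 150 mm high. Origin: centre of its underside. Front face at x = -95 mm, looking to -x; in it the bay, 114 mm wide about y = 0, from its floor 15 mm above the bench to its roof at 95 mm, reaching back to x = +67 mm. No lip at the floor's front edge. Small glass window and black button side by side on the top.
- home (a point): Point on the bay floor (15 mm above the bench, counter x = -20 mm, y = 0) where the tray's origin lies when the tray is fully home with its front plate against the counter's face and its +x along the counter's +x. Axes as the counter's.
- start (a joint): Travel of the black button, m: 0 released, 0.006 fully pressed (about 5 N, springs back).
- start_top (a point): Centre of the top of the black button (32 mm diameter) on the counter's top; it moves down as the button is pressed.
- bowl: Bystander: smoked glass bowl of rivets, 132 mm diameter, 55 mm high. Origin: centre of its underside.
- scoop: Bystander: yellow plastic scoop, about 180 mm long along its x, 60 mm wide, 34 mm high. Origin: on its underside near the middle.
- fan: Bystander: steel rivet spacing fan, flat lattice about 200 mm long along its x, 65 mm wide, 8 mm high. Origin: centre of its underside.
- bitcase: Bystander: grey countersink bit case, 150 (x) x 90 (y) x 36 mm. Origin: centre of its underside.

How it is judged:
By the outcome, as a careful person would: the job done as asked, in the order asked, and still so for the second after the job is handed in, with the robot touching nothing.
It also fails if it takes over 54 s, if anything falls off the work surface, if the arm or the gripper's body presses on something with over 40 N, if the wrist force passes 120 N, or if a joint passes its speed limit or range.

ROBOT

A 6-joint arm with a two-finger parallel gripper is mounted at the origin on the work surface. World frame = base frame: x ahead of the robot, y to its left, z up, the work surface at z = 0. Lengths are in m, angles in degrees, forces in N, time in s.
With the tool pointing down it reaches from about 0.25 to 0.725 m from the base axis. Payload 9.7 kg.
Tool frame: the origin (TCP) lies midway between the tips of the shut fingers; the grasp point (between the pads) lies 19 mm behind it (grip_point_offset is the distance from the TCP to the grasp point, in m); y points along the fingers, z is the direction in which the jaws open and shut, and the axes are right-handed (so a half turn about y gives the same grasp; the last joint's range is limited). The gripper opens to 85 mm and grips with 20 to 120 N. Pads are 22 mm wide; open, the fingers measure 114 mm over their backs; the gripper's body (76 mm by 85 mm) begins 54 mm behind the grasp point. The pads swing forward as they close: fully open they stand 13 mm farther back than shut.
Start: joints at [0, 4.979, 10.078, 95.1, 0, 90], TCP at [0.55, -0, 0.206] pointing down, gripper open.
Joint ranges: [-179.16, 179.16], [-48.56, 103.87], [-65.8, 70.77], [-126.05, 130.52], [-82.76, 87.17], [-180, 180]. Speed limits (degrees/s): [127.2, 127.2, 147.25, 180, 180, 180].

INTERFACE

Orientations are given as [roll, pitch, yaw] about the fixed x, y, z axes, in that order (R = Rz(yaw) Ry(pitch) Rx(roll)).
In Python, from workcell import get_obs, camera, job_done, grip_point_offset gives the robot as it stands.
- The arm moves only by the tool move_arm, never from a script. Its argument "deltas" is a list that holds one entry, the list of rows, each a list of 4 numbers: the shift along the tool's x, y, z in m, then the turn about the tool's y in degrees. A call has 1 to 5 rows; each row is the pose to reach, as a shift and turn from the pose commanded when the call began, along the tool's axes at that moment; what a row does not reach only later rows make up. A row lasts 1/10 s, in which the tool goes at most 50 mm and 8.59 degrees, less where a joint would pass 70% of its speed; a pose out of reach is approached as far as the arm can. A call with a gripper value outside its range is refused whole. "claw" is the finger opening in m, from 0 to 0.0854, set as the call begins (left out, the last holds). The fingers move at their own pace and stop on an object; "newtons" is the grip in N (left out, the last holds). Time passes only in rows, so rows that repeat a pose let the fingers close. It gives the time, the measured TCP pose, the force and the opening at its end, in the units of the state.
- get_obs(): the state, without advancing time (a new reading comes with each control period).
- camera(name): name is "scene" or "side" or "wrist"; returns a dict with "color" (480x640x3 uint8, blue, green, red), "range_z" (480x640 float32, m along the optical axis (not along the pixel's ray), 0 where there is no reading), "fx", "fy", "cx", "cy" (pixels), "T" (4x4, takes a point from camera to world coordinates). Camera axes: x right, y down, z forward; pixel columns grow to the right and rows downward; lengths in m; the calibration is good to about 2 mm. A picture is of the moment at which its call begins.
- job_done(): hands the job in, once; it reports no verdict.
The state is a dict: "time": time; "q": joint angles; "qd": joint speeds; "joint_efforts": joint torques, N m; "ee_pos": TCP position; "tcp_rot": TCP orientation; "wrist_force": force on the tool from outside, world axes, zero at the start; "torque": the same for the moment, N m; "opening": finger opening in m.
Only numpy, scipy, OpenCV 4.12 (cv2) and the standard library are available. Lean on these libraries where they do the work, as an engineer would, in place of code of your own. Each camera call takes 0.05 s, during which the arm holds its last target. There are 200 camera calls.

## Working session

There is one attempt and no reset: what is moved stays moved. The work goes in short steps, Python scripts to look and compute and a tool call to move; the robot and the scene stay as the last step left them, time stands still between calls to the robot, and variables do not carry over. Pictures are saved under pics/ and viewed, about 8 in all and at most 12, crops included, and the job is handed in when it is done.

Besides the shell and the picture viewer there is one more tool, called after ">>>" in YAML: its name, and indented under it one key for each argument. move_arm: Moves the arm, as the interface text tells. Its arguments: {"type":"object","properties":{"deltas":{"type":"array"},"claw":{"type":"number"},"newtons":{"type":"number"}},"required":["deltas"]}

```bash
mkdir -p pics; ls
cat > h.py <<'E'
import numpy as np, cv2
from workcell import get_obs, camera, job_done, grip_point_offset
def snap(n,f):
    c=camera(n); cv2.imwrite('pics/%s.png'%f,c['color']); np.savez('pics/%s.npz'%f,**c); return c
def load(f): return dict(np.load('pics/%s.npz'%f))
def pt(c,u,v,r=1):
    z=c['range_z'][v-r:v+r+1,u-r:u+r+1]; z=z[z>0]
    if len(z)==0: return None
    z=np.median(z)
    return (c['T']@[(u-c['cx'])*z/c['fx'],(v-c['cy'])*z/c['fy'],z,1])[:3]
def cloud(c):
    z=c['range_z']; v,u=np.mgrid[:480,:640]
    P=np.stack([(u-c['cx'])*z/c['fx'],(v-c['cy'])*z/c['fy'],z],-1)
    W=P@c['T'][:3,:3].T+c['T'][:3,3]; W[z==0]=np.nan; return W
E
python3 - <<'E'
from h import *
np.set_printoptions(precision=4,suppress=True)
print(get_obs(), grip_point_offset)
for n in('scene','side'):
    c=snap(n,n); print(n,c['fx'],c['cx'],c['T'])
E
```

```text
pics
{'time': 0.0, 'q': array([ 0.0007,  5.0105, 10.0339, 95.1002, -0.0019, 89.999 ]), 'qd': array([ 0.0386, -0.0428,  0.0769,  0.074 , -0.0075, -0.0218]), 'joint_efforts': array([  0.0008, -52.0392,  46.4803,   0.0164,   0.    ,  -0.0001]), 'ee_pos': array([ 0.5497, -0.    ,  0.2054]), 'tcp_rot': array([-90.0768,  -0.0019, -89.9983]), 'wrist_force': array([ 0.3696, -0.1428, -0.4517]), 'torque': array([-0.0226, -0.0275,  0.009 ]), 'opening': 0.08497873150824779} 0.0187
scene 448.58975788784653 319.53514860116024 [[-0.1069  0.7615 -0.6393  1.2004]
 [ 0.9941  0.0935 -0.0548  0.0773]
 [ 0.0181 -0.6414 -0.767   0.841 ]
 [ 0.      0.      0.      1.    ]]
side 573.2324916390669 321.3411682814769 [[ 0.9951 -0.0509  0.0853  0.5036]
 [-0.0977 -0.6583  0.7464 -0.7949]
 [ 0.0182 -0.751  -0.66    0.8533]
 [ 0.      0.      0.      1.    ]]
```

View pics/scene.png

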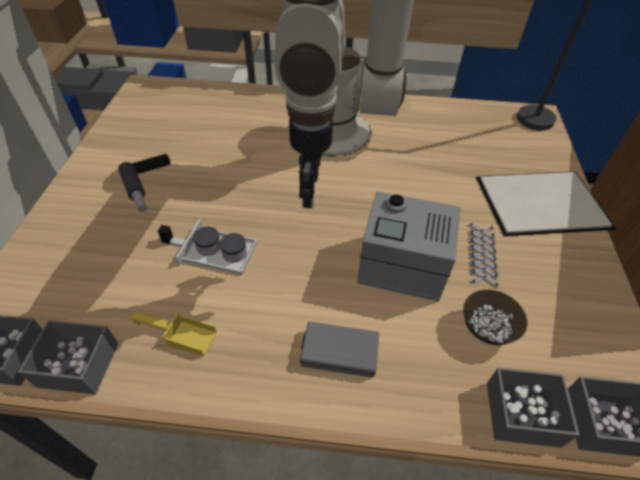

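View pics/side.png

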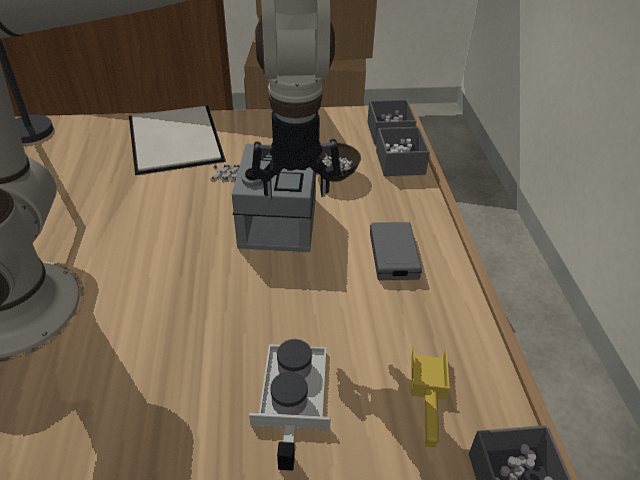

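The scene view shows the tray (grip block ~(165,233), tins ~(206,237),(233,245)) with the counter at ~(410,245) and its button at (397,201). In the side view the bay faces the tray. Next I'll fit poses from the depth data.

Run:
```python
from h import *
np.set_printoptions(precision=4,suppress=True)
for n,roiC,roiT in(('scene',(350,480,185,305),(150,262,218,278)),('side',(225,330,140,255),(245,335,335,475))):
    c=load(n); W=cloud(c)
    def sub(r): return W[r[2]:r[3],r[0]:r[1]].reshape(-1,3)
    P=sub(roiC); T=P[(abs(P[:,2]-.15)<.006)]
    r=cv2.minAreaRect((T[:,:2]*1000).astype(np.float32)); print(n,'ctop',len(T),r,np.median(T[:,2]))
    B=P[(P[:,2]>.158)&(P[:,2]<.185)]; print(' above',len(B),np.median(B,0) if len(B) else '')
    P=sub(roiT)
    K=P[(P[:,2]>.036)&(P[:,2]<.06)]
    # cluster
    _,lab,ctr=cv2.kmeans(K[:,:2].astype(np.float32),3,None,(3,50,1e-6),10,cv2.KMEANS_PP_CENTERS)
    for i in range(3):
        k=K[lab.ravel()==i]; k=k[k[:,2]>np.median(k[:,2])-.004]
        print(' blob',len(k),np.median(k[:,2]),cv2.minEnclosingCircle((k[:,:2]*1000).astype(np.float32)), cv2.minAreaRect((k[:,:2]*1000).astype(np.float32)))
    A=P[(P[:,2]>.009)&(P[:,2]<.06)]; print(' tray all',cv2.minAreaRect((A[:,:2]*1000).astype(np.float32)))
    F=P[(P[:,2]>.022)&(P[:,2]<.036)]; print(' plate',len(F),np.median(F,0),cv2.minAreaRect((F[:,:2]*1000).astype(np.float32)))
```

```text
scene ctop 4641 ((521.21435546875, 217.292236328125), (189.9403839111328, 164.39837646484375), 81.33295440673828) 0.1498456626654947
 above 279 [0.4795 0.1781 0.1644]
 blob 428 0.045460295690205266 ((534.7219848632812, -186.42201232910156), 31.663698196411133) ((534.9790649414062, -185.9038543701172), (60.66795349121094, 60.41667938232422), 63.22886657714844)
 blob 413 0.0455637755023971 ((519.8228759765625, -251.40658569335938), 33.218448638916016) ((519.7050170898438, -253.68838500976562), (60.51829528808594, 60.900352478027344), 53.14598846435547)
 blob 89 0.043794588644241794 ((509.0563049316406, -360.1690368652344), 15.984822273254395) ((510.83740234375, -359.0010681152344), (25.78856086730957, 25.428810119628906), 81.9411392211914)
 tray all ((524.0758056640625, -260.23321533203125), (230.8212890625, 130.9925994873047), 81.42497253417969)
 plate 406 [ 0.5419 -0.2905  0.0296] ((537.177978515625, -268.35137939453125), (198.5901336669922, 120.26741790771484), 58.89741134643555)
side ctop 2043 ((518.6397705078125, 216.22317504882812), (195.78262329101562, 159.89273071289062), 81.06
[... 192 characters left out ...]
138672), (61.27524185180664, 62.645973205566406), 46.289337158203125)
 blob 258 0.04540810081782487 ((507.258544921875, -361.274169921875), 15.78197193145752) ((507.0029296875, -361.83087158203125), (24.37019157409668, 24.141027450561523), 81.33524322509766)
 blob 978 0.047000071359402984 ((518.3486328125, -254.51333618164062), 31.65258026123047) ((517.412841796875, -255.14828491210938), (60.403995513916016, 61.02412796020508), 73.64505767822266)
 tray all ((521.8369750976562, -260.64178466796875), (229.5899200439453, 129.77459716796875), 81.54814910888672)
 plate 830 [ 0.5146 -0.2971  0.0299] ((513.2293090820312, -283.111328125), (123.77034759521484, 180.84446716308594), 10.051249504089355)
```

Run:
```python
from h import *
a=cv2.resize(cv2.imread('pics/scene.png')[210:285,145:270],None,fx=6,fy=6,interpolation=cv2.INTER_CUBIC)
b=cv2.resize(cv2.imread('pics/side.png')[130:260,220:345],None,fx=4,fy=4,interpolation=cv2.INTER_CUBIC)
cv2.imwrite('pics/ca.png',a)
```

>>> move_arm:
  deltas:
    - [[0.03,0,-0.004,-5],[0.075,0,-0.01,-10],[0.12,0,-0.016,-15],[0.165,0,-0.022,-20],[0.2,0,-0.026,-20]]
  claw: 0.055

```text
time: 0.6
ee_pos: [0.5232, -0.2022, 0.2057]
tcp_rot: [-90.0, 0.0, -69.9]
wrist_force: [0.4, -0.1, -0.3]
opening: 0.0551
```

```bash
python3 -c "
from h import *
o=get_obs(); print(o['time'],o['q'],o['ee_pos'],o['tcp_rot'])"
```

```text
0.6 [-2.11228424e+01  6.52383309e+00  1.17109761e+01  9.52186816e+01
 -1.50565090e-02  4.87508645e+01] [ 0.52317598 -0.20220387  0.2057362 ] [-9.00336396e+01  9.47426922e-03 -6.98737055e+01]
```

>>> move_arm:
  deltas:
    - [[0.037,0.01,-0.018,-8.5],[0.074,0.02,-0.036,-17],[0.11,0.03,-0.054,-25.5],[0.146,0.04,-0.07,-34],[0.146,0.05,-0.07,-42.5]]

```text
time: 1.1
ee_pos: [0.5069, -0.3651, 0.1542]
tcp_rot: [-90.0, 0.1, -27.4]
wrist_force: [-0.1, 1.6, -0.3]
opening: 0.0551
```

>>> move_arm:
  deltas:
    - [[0,0,0,-8.5],[0,0,0,-17],[0,0,0,-19],[0,0,0,-19]]

```text
time: 1.5
ee_pos: [0.5079, -0.3611, 0.1556]
tcp_rot: [-90.0, 0.1, -8.5]
wrist_force: [-0.2, -0.3, 0.6]
opening: 0.0551
```

```bash
python3 -c "
from h import *
o=get_obs(); print(o['time'],o['q'],o['ee_pos'],o['tcp_rot'])
c=snap('wrist','w1');print(c['T'],c['fx'])"
```

```text
1.5 [-3.54063055e+01  1.45312260e+01  1.53373430e+01  9.08620446e+01
 -8.30234265e-04 -2.69193590e+01] [ 0.50794808 -0.36106956  0.15555704] [-8.99754198e+01  5.02434416e-02 -8.48693523e+00]
[[ 1.48249131e-01  9.49191900e-01  2.77591306e-01  4.38060787e-01]
 [ 9.88949687e-01 -1.42528643e-01 -4.07934187e-02 -3.51082501e-01]
 [ 8.43929439e-04  2.80571424e-01 -9.59832779e-01  3.23515281e-01]
 [ 0.00000000e+00  0.00000000e+00  0.00000000e+00  1.00000000e+00]] 353.8705250066132
```

View pics/w1.png

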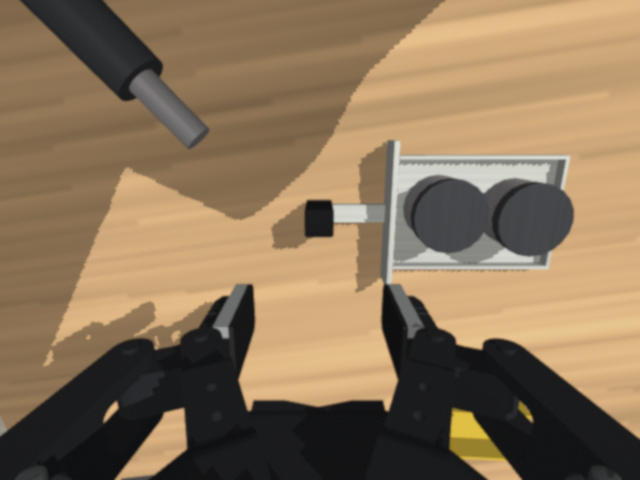

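The wrist view shows the block at (319,212) on the jaws' centre column, the plate at u≈392 and both tins upright at (449,215) and (532,218).

Run:
```python
from h import *
c=load('w1'); W=cloud(c)
P=W[140:290,295:585].reshape(-1,3)
B=W[180:250,298:345].reshape(-1,3); B=B[(B[:,2]>.038)&(B[:,2]<.052)]
print(len(B),np.median(B[:,2]),cv2.minAreaRect((B[:,:2]*1000).astype(np.float32)))
A=P[(P[:,2]>.009)&(P[:,2]<.06)]; print(cv2.minAreaRect((A[:,:2]*1000).astype(np.float32)))
F=P[(P[:,2]>.025)&(P[:,2]<.036)]; F=F[F[:,1]<-.28];print(len(F),cv2.minAreaRect((F[:,:2]*1000).astype(np.float32)))
```

```text
874 0.04485530709634289 ((508.59893798828125, -360.7031555175781), (23.98857879638672, 23.58955955505371), 80.96473693847656)
((523.6624145507812, -260.23370361328125), (227.4202880859375, 128.69918823242188), 81.19407653808594)
1198 ((519.27734375, -305.91778564453125), (101.67448425292969, 92.40685272216797), 28.212316513061523)
```

>>> move_arm:
  deltas:
    - [[0,0.03,0,0],[0,0.07,0,0],[0,0.11,0,0],[0,0.132,0,0],[0,0.142,0,0]]
  claw: 0.055

```text
time: 2.05
ee_pos: [0.5068, -0.3601, 0.0111]
tcp_rot: [-89.9, 0.2, -8.6]
wrist_force: [-0.3, 0.3, 0.3]
opening: 0.0548
```

>>> move_arm:
  deltas:
    - [[0,0,0,0],[0,0,0,0],[0,0,0,0],[0,0,0,0],[0,0,0,0]]
  claw: 0.02
  newtons: 30

```text
time: 2.55
ee_pos: [0.509, -0.3617, 0.0159]
tcp_rot: [-90.1, -0.1, -8.5]
wrist_force: [-0.4, 1.1, 7.2]
opening: 0.0227
```

>>> move_arm:
  deltas:
    - [[0,0,0,0],[0,0,0,0],[0,0,0,0],[0,0,0,0]]
  claw: 0.015
  newtons: 90

```text
time: 2.95
ee_pos: [0.509, -0.3617, 0.0162]
tcp_rot: [-90.1, -0.2, -8.5]
wrist_force: [-0.4, 1.6, 7.9]
opening: 0.0201
```

>>> move_arm:
  deltas:
    - [[0,-0.002,0,0],[0,-0.005,0,0],[0,-0.009,0,0],[0,-0.013,0,0],[0,-0.017,0,0]]

```text
time: 3.45
ee_pos: [0.508, -0.3611, 0.0311]
tcp_rot: [-90.0, 0.0, -8.5]
wrist_force: [0.3, 0.1, -4.4]
opening: 0.02
```

>>> move_arm:
  deltas:
    - [[0,-0.003,0,0],[0,-0.006,0,0],[0,-0.008,0,0],[0,-0.008,0,0],[0,-0.008,0,0]]

```text
time: 3.95
ee_pos: [0.5081, -0.3611, 0.039]
tcp_rot: [-90.0, 0.0, -8.5]
wrist_force: [-0.3, -0.3, -4.1]
opening: 0.0196
```

```bash
cat > tray.py <<'E'
from h import *
np.set_printoptions(precision=4,suppress=True)
def lev(c,ylim=None):
    # tray-frame stats from scene-view: tin tops and grip block heights
    W=cloud(c); o=get_obs(); g=np.array(o['ee_pos']); a=np.deg2rad(o['tcp_rot'][2]+90)
    ex=np.array([np.cos(a),np.sin(a)]); ey=np.array([-ex[1],ex[0]])
    P=W.reshape(-1,3); x=(P[:,:2]-g[:2])@ex-.14; y=(P[:,:2]-g[:2])@ey
    m=(x>-.09)&(x<.09)&(abs(y)<.06)&(P[:,2]<.1)
    for n,lo,hi in(('tinb',-.06,-.015),('tina',.015,.06)):
        k=m&(x>lo)&(x<hi)&(abs(y)<.02); h=np.nanpercentile(P[k,2],90); print(n,'top z',h)
        k=m&(abs(P[:,2]-h)<.006)&(x>lo-.03)&(x<hi+.03); print('   xy frame',x[k].min(),x[k].max(),y[k].min(),y[k].max())
    k=m&(x>-.083)&(x<-.07); print('plate top',np.nanpercentile(P[k,2],95), 'left/right',[np.nanpercentile(P[k&(y*s>.04),2],95) for s in(1,-1)])
    k=m&(x>.06)&(x<.085); print('lead rim top',np.nanpercentile(P[k,2],95),'x max',np.nanmax(x[m&(P[:,2]>g[2]-.015)]))
    k=m&(P[:,2]>g[2]-.012); r=cv2.minAreaRect((P[k,:2]*1000).astype(np.float32)); print('rect',r)
    print(o['time'],g,o['tcp_rot'],o['wrist_force'],o['torque'],o['opening'],o['q'])
E
python3 - <<'E'
from tray import *
lev(snap('wrist','w2'))
lev(snap('side','s2'))
E
```

```text
tinb top z 0.06710187046384909
   xy frame -0.06445136312239572 0.007545058292020207 -0.025827459767832264 0.03573602842952487
tina top z 0.050237641873489766
   xy frame 0.004804774296611886 0.01818862098429125 -0.02286554900702978 0.02284338193275432
plate top 0.05365833424111996 left/right [np.float64(0.05375467827520764), np.float64(0.0012951024089178694)]
lead rim top nan x max 0.0496587279311749
rect ((525.34716796875, -242.3409423828125), (140.648193359375, 108.90946197509766), 76.86471557617188)
4.0 [ 0.5081 -0.3611  0.0389] [-89.9955   0.0118  -8.4999] [-0.2787  0.0979 -4.582 ] [-0.4326  0.0484  0.0049] 0.019685833512544715 [-35.4017  14.9593   2.9714  78.0248  -0.0013 -26.9018]
tinb top z nan
  return np.nanmean(a, axis, out=out, keepdims=keepdims)
Traceback (most recent call last):
  File "tray.py", line 11, in lev
    k=m&(abs(P[:,2]-h)<.006)&(x>lo-.03)&(x<hi+.03); print('   xy frame',x[k].min(),x[k].max(),y[k].min(),y[k].max())
                                                                        ~~~~~~~~^^
ValueError: zero-size array to reduction operation minimum which has no identity
```

View pics/s2.png

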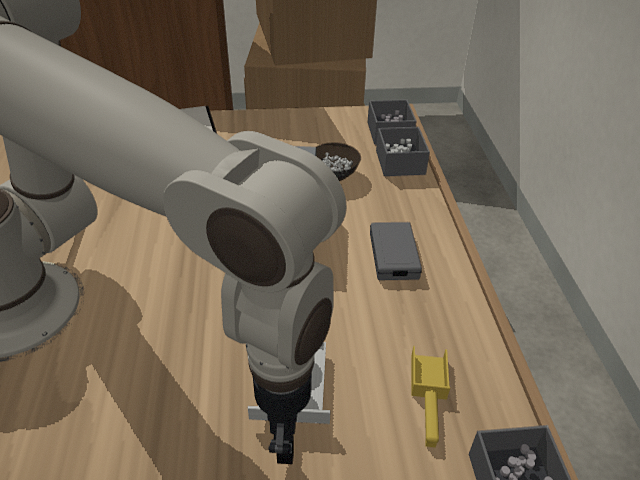

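The side view shows the tray lifted, mostly hidden by the arm (plate at (288,414)). I'll use the scene camera to check that it is level.

```bash
python3 - <<'E' 2>&1 | grep -v Warn
from tray import *
c=snap('scene','c2'); lev(c)
a=cv2.resize(c['color'][190:300,130:270],None,fx=5,fy=5,interpolation=cv2.INTER_CUBIC); cv2.imwrite('pics/c2c.png',a)
E
```

```text
tinb top z 0.06733708465347935
   xy frame -0.06297246235227287 0.014855548817260839 -0.0266504060833926 0.03601930434241097
tina top z 0.06559508010713258
   xy frame -0.014760664449812222 0.06730749267282149 -0.029139307971764405 0.0344859757986264
plate top 0.053666260480664155 left/right [np.float64(0.05404394451150579), np.float64(0.052983818615489994)]
lead rim top 0.057467606571799945 x max 0.07552188250285738
rect ((528.554931640625, -225.6300811767578), (156.957275390625, 119.65182495117188), 81.32889556884766)
4.1 [ 0.5081 -0.3611  0.0389] [-89.9931   0.0174  -8.4983] [-0.1992 -0.4302 -3.2295] [-0.3978  0.075   0.0393] 0.019876638274859908 [-35.4005  14.9622   2.9691  78.0255  -0.0017 -26.9022]
```

View pics/c2c.png

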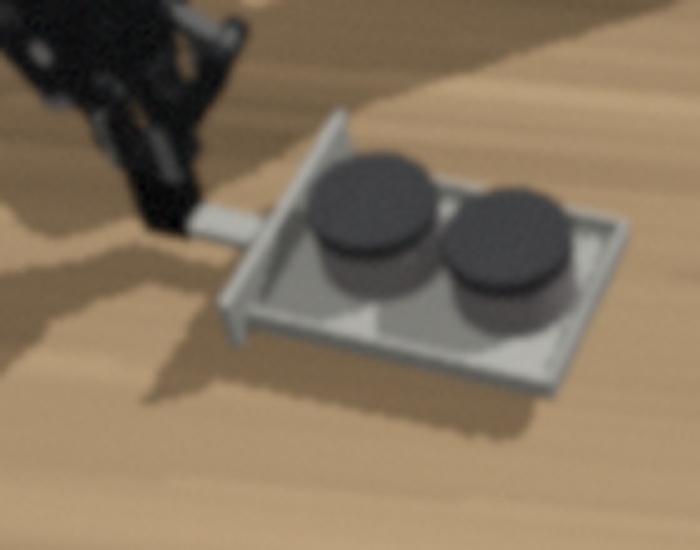

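The tray hangs level to within about 1.5° with both tins upright (crop (372,205) and (508,245)). Carrying it to the front of the bay.

>>> move_arm:
  deltas:
    - [[-0.001,-0.001,0.004,0],[-0.004,-0.002,0.012,0],[-0.008,-0.003,0.026,0],[-0.014,-0.004,0.044,0],[-0.0205,-0.004,0.065,0]]

```text
time: 4.6
ee_pos: [0.4972, -0.2924, 0.0433]
tcp_rot: [-90.0, -0.0, -8.5]
wrist_force: [0.4, 0.6, -3.3]
opening: 0.02
```

>>> move_arm:
  deltas:
    - [[-0.0065,0,0.021,0],[-0.013,0,0.042,0],[-0.0195,0,0.063,0],[-0.0265,0,0.084,0],[-0.033,0,0.105,0]]

```text
time: 5.1
ee_pos: [0.4797, -0.1832, 0.0432]
tcp_rot: [-90.0, -0.0, -8.5]
wrist_force: [-0.0, -0.2, -3.4]
opening: 0.02
```

>>> move_arm:
  deltas:
    - [[-0.0065,0,0.021,0],[-0.012,0,0.038,0],[-0.0165,0,0.0515,0],[-0.0195,0,0.061,0],[-0.0225,0,0.067,0]]

```text
time: 5.6
ee_pos: [0.4678, -0.1146, 0.0432]
tcp_rot: [-90.0, -0.0, -8.5]
wrist_force: [0.8, 0.0, -3.1]
opening: 0.0201
```

>>> move_arm:
  deltas:
    - [[0,0,0,0],[0,0,0,0],[0,0,0,0]]

```text
time: 5.9
ee_pos: [0.4681, -0.116, 0.043]
tcp_rot: [-90.0, -0.0, -8.5]
wrist_force: [-0.3, 0.0, -3.0]
opening: 0.0198
```

```bash
python3 - <<'E' 2>&1 | grep -v Warn
from tray import *
c=snap('scene','c3'); lev(c)
a=snap('wrist','w3')['color']; b=cv2.resize(c['color'][130:310,250:480],(613,480),interpolation=cv2.INTER_CUBIC)
cv2.imwrite('pics/m3.png',cv2.resize(np.hstack([a,b]),(800,306),interpolation=cv2.INTER_AREA))
for n in('scene','wrist'):
    c=load('c3' if n=='scene' else 'w3'); P=cloud(c).reshape(-1,3)
    T=P[(abs(P[:,2]-.15)<.005)&(P[:,1]>.1)&(P[:,1]<.35)&(P[:,0]>.38)&(P[:,0]<.65)]
    print(n,len(T), cv2.minAreaRect((T[:,:2]*1000).astype(np.float32)) if len(T)>10 else '')
E
```

```text
tinb top z 0.07160604297212267
   xy frame -0.061759481224528845 0.014839711776393538 -0.026757538016636728 0.03607205690333973
tina top z 0.06978428594824329
   xy frame -0.01498316131854252 0.0660760894322665 -0.03146982873978302 0.0325264502819711
plate top 0.05832179793104459 left/right [np.float64(0.05851030737310403), np.float64(0.058105095495441295)]
lead rim top 0.06326628864416584 x max 0.07435258669381686
rect ((487.6506652832031, 14.851486206054688), (163.908447265625, 119.34968566894531), 81.55703735351562)
5.95 [ 0.4681 -0.116   0.043 ] [-90.0082   0.0036  -8.5408] [-0.3747  1.1302 -3.5084] [-0.3964  0.0554  0.0069] 0.019788179032489316 [-13.9134  -4.2807 -17.2675  77.016   -0.0085  -5.3726]
scene 4581 ((521.1456298828125, 217.32943725585938), (189.82510375976562, 162.62411499023438), 81.17847442626953)
wrist 0
```

View pics/m3.png

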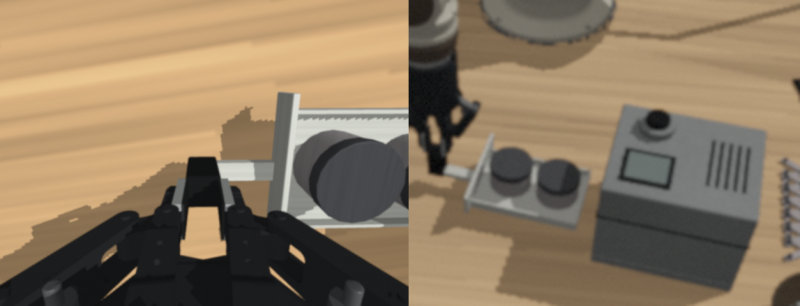

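>>> move_arm:
  deltas:
    - [[0.0005,0,0.004,0.1],[0.001,0,0.012,0.2],[0.0012,0,0.024,0.3],[0.0012,0,0.036,0.3],[0.0012,0,0.046,0.3]]

```text
time: 6.5
ee_pos: [0.4761, -0.0688, 0.0431]
tcp_rot: [-90.0, 0.0, -8.8]
wrist_force: [0.1, 0.3, -3.1]
opening: 0.0197
```

>>> move_arm:
  deltas:
    - [[0,0,0.006,0],[0,0,0.009,0],[0,0,0.01,0],[0,0,0.01,0]]

```text
time: 6.9
ee_pos: [0.4776, -0.0603, 0.0431]
tcp_rot: [-90.0, -0.0, -8.8]
wrist_force: [-0.1, -0.1, -4.6]
opening: 0.0199
```

```bash
python3 - <<'E' 2>&1 | grep -v Warn
from tray import *
o=get_obs(); print(o['ee_pos'],o['tcp_rot'],o['wrist_force'])
a=snap('wrist','w4')['color']; c=snap('side','s4')['color']; d=snap('scene','c4')['color']
b=cv2.resize(c[100:300,180:400],(352,320)); d=cv2.resize(d[150:310,310:470],(320,320),interpolation=cv2.INTER_CUBIC)
cv2.imwrite('pics/m4.png',np.vstack([np.hstack([b,d]),cv2.resize(a[100:480],(672,399)) [:280]]))
E
```

```text
[ 0.4776 -0.0603  0.0431] [-90.0085  -0.0007  -8.7934] [-0.0931 -0.1298 -4.6271]
```

View pics/m4.png

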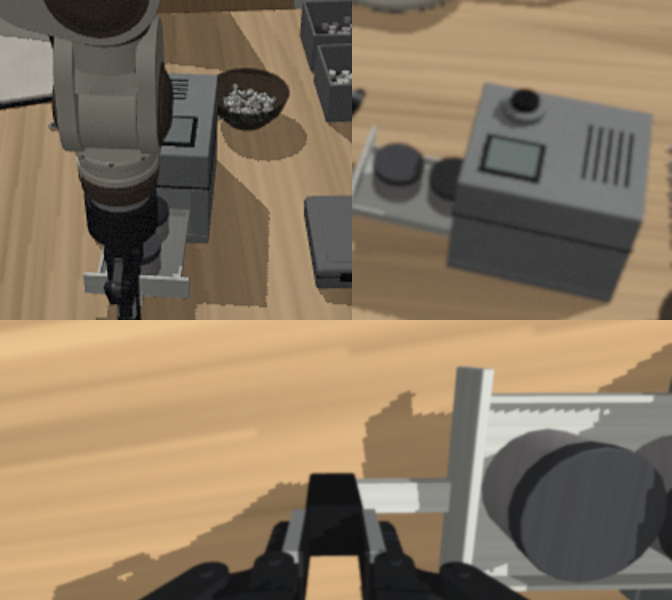

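The tray's leading end is in the bay and centred, with no contact force. Continuing.

>>> move_arm:
  deltas:
    - [[0,0,0.005,0],[0,0,0.014,0],[0,0,0.026,0],[0,0,0.038,0],[0,0,0.05,0]]

```text
time: 7.55
ee_pos: [0.4853, -0.0096, 0.0431]
tcp_rot: [-90.0, -0.0, -8.8]
wrist_force: [-0.2, -0.2, -3.1]
opening: 0.02
```

>>> move_arm:
  deltas:
    - [[0,0,0.012,0],[0,0,0.023,0],[0,0,0.032,0],[0,0,0.039,0],[0,0,0.044,0]]

```text
time: 8.05
ee_pos: [0.492, 0.0332, 0.0431]
tcp_rot: [-90.0, 0.0, -8.8]
wrist_force: [0.2, -0.0, -3.3]
opening: 0.0197
```

>>> move_arm:
  deltas:
    - [[0,0,0.003,0],[0,0,0.005,0],[0,0,0.006,0],[0,0,0.006,0]]

```text
time: 8.45
ee_pos: [0.4928, 0.0384, 0.0431]
tcp_rot: [-90.0, 0.0, -8.8]
wrist_force: [0.4, -0.7, -4.5]
opening: 0.02
```

```bash
python3 - <<'E' 2>&1 | grep -v Warn
from tray import *
o=get_obs(); print(o['ee_pos'],o['tcp_rot'],o['wrist_force'])
c=snap('wrist','w5'); a=c['color']
W=cloud(c); P=W.reshape(-1,3); g=o['ee_pos']; t=np.deg2rad(81.2); ex=np.array([np.cos(t),np.sin(t)]);ey=np.array([-ex[1],ex[0]])
x=(P[:,:2]-g[:2])@ex; y=(P[:,:2]-g[:2])@ey
# plate position / counter face distance in tray strip beyond plate, high
k=(x>.05)&(P[:,2]>.075)&(P[:,2]<.2); print('face pts',k.sum(),np.percentile(x[k],[2,10,50]) if k.sum() else '')
k=(x>.04)&(x<.075)&(P[:,2]>.045)&(P[:,2]<.065); print('plate',k.sum(),np.percentile(x[k],[2,50,98]),y[k].min(),y[k].max())
cv2.imwrite('pics/w5.png',a)
E
```

```text
[0.4928 0.0384 0.0431] [-90.0023   0.0024  -8.8084] [ 0.3662 -0.7445 -4.5463]
face pts 30654 [0.0509 0.0561 0.0856]
plate 3784 [0.0588 0.0596 0.0639] -0.029962982674961877 0.06473799409242294
```

View pics/w5.png

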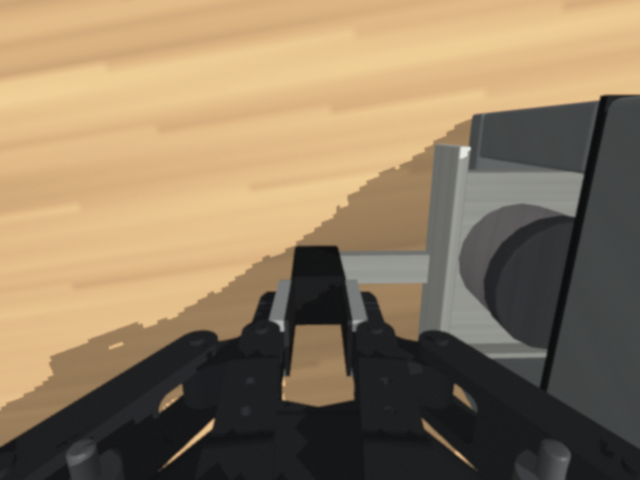

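The plate (u≈445) is about 20 mm short of the counter face, and the bay's side walls show even gaps. Lowering and closing the gap.

>>> move_arm:
  deltas:
    - [[0,0.001,0.003,0],[0,0.002,0.006,0],[0,0.004,0.009,0],[0,0.005,0.011,0],[0,0.006,0.012,0]]

```text
time: 9.0
ee_pos: [0.4946, 0.0506, 0.0369]
tcp_rot: [-90.0, 0.0, -8.8]
wrist_force: [-0.4, -0.5, -3.4]
opening: 0.02
```

>>> move_arm:
  deltas:
    - [[0,0.001,0,0],[0,0.002,0,0],[0,0.003,0,0],[0,0.003,0,0],[0,0.003,0,0]]

```text
time: 9.5
ee_pos: [0.4947, 0.0503, 0.0342]
tcp_rot: [-90.0, -0.0, -8.8]
wrist_force: [0.4, 0.9, -2.7]
opening: 0.0202
```

>>> move_arm:
  deltas:
    - [[0,0.0005,0,0],[0,0.001,0,0],[0,0.0015,0,0],[0,0.0015,0,0]]

```text
time: 9.9
ee_pos: [0.4947, 0.0504, 0.0326]
tcp_rot: [-90.0, -0.0, -8.8]
wrist_force: [-0.5, -0.6, -2.7]
opening: 0.0196
```

```bash
python3 -c "
from h import *
o=get_obs(); print(o['ee_pos'],o['wrist_force'],o['torque'])
c=snap('wrist','w6')
W=cloud(c); P=W.reshape(-1,3); g=o['ee_pos']; t=np.deg2rad(81.2); ex=np.array([np.cos(t),np.sin(t)])
x=(P[:,:2]-g[:2])@ex
k=(x>.04)&(x<.07)&(P[:,2]>.035)&(P[:,2]<.065);print('plate top',np.percentile(P[k,2],[50,90,97]))
"
```

```text
[0.49469378 0.05035428 0.03256731] [-0.48177004 -0.56349955 -2.72594998] [-0.31183693  0.08700601  0.02116166]
plate top [0.04697324 0.04849356 0.0489562 ]
```

>>> move_arm:
  deltas:
    - [[0,0.0005,0.001,0],[0,0.001,0.0025,0],[0,0.001,0.004,0],[0,0.001,0.005,0],[0,0.001,0.0055,0]]

```text
time: 10.45
ee_pos: [0.4955, 0.056, 0.0316]
tcp_rot: [-90.0, -0.0, -8.8]
wrist_force: [-0.2, -1.0, -2.0]
opening: 0.0198
```

>>> move_arm:
  deltas:
    - [[0,0,0.0005,0],[0,0,0.001,0],[0,0,0.001,0]]

```text
time: 10.75
ee_pos: [0.4957, 0.0569, 0.0316]
tcp_rot: [-90.0, -0.0, -8.8]
wrist_force: [-1.3, -0.0, -1.7]
opening: 0.0198
```

```bash
cat > gap.py <<'E'
from h import *
import sys
o=get_obs(); print(o['time'],o['ee_pos'],o['wrist_force'],o['torque'])
c=snap('wrist',sys.argv[1])
W=cloud(c); P=W.reshape(-1,3); t=np.deg2rad(81.2); ex=np.array([np.cos(t),np.sin(t)]);ey=np.array([-ex[1],ex[0]])
x=(P[:,:2]-[.5205,.2166])@ex; y=(P[:,:2]-[.5205,.2166])@ey; z=P[:,2]
k=(x>-.12)&(x<-.085)&(z>.039)&(z<.055)&(abs(y)<.066);print('plate top',np.percentile(z[k],[50,90]))
for lo,hi in((-.066,-.04),(-.04,0),(0,.04),(.04,.066)):
    q=k&(y>lo)&(y<hi)&(z>.043); f=(z>.1)&(z<.145)&(x<-.08)&(x>-.11)&(y>lo)&(y<hi)
    print(lo,q.sum(),np.percentile(x[q],[2,50,98]) if q.sum()>9 else '','face',f.sum(),np.median(x[f]) if f.sum() else '')
E
python3 gap.py w7
```

```text
10.75 [0.49568801 0.05689204 0.03160016] [-1.26356665 -0.03897678 -1.73454876] [-0.18777038  0.00485382  0.04557278]
plate top [0.0468796  0.04867733]
-0.066 175 [-0.09279409 -0.08953522 -0.08545391] face 0 
-0.04 563 [-0.10241328 -0.10062391 -0.09745699] face 509 -0.09452803365246723
0 1251 [-0.10247465 -0.10035451 -0.0851148 ] face 18090 -0.09459318508705851
0.04 1117 [-0.10249198 -0.09973226 -0.09397651] face 9502 -0.0945359848376848
```

>>> move_arm:
  deltas:
    - [[0,0,0.0005,0],[0,0,0.001,0],[0,0,0.0015,0],[0,0,0.0015,0]]

```text
time: 11.2
ee_pos: [0.4959, 0.0583, 0.0316]
tcp_rot: [-90.0, 0.0, -8.8]
wrist_force: [-0.4, -0.7, -2.0]
opening: 0.0198
```

>>> move_arm:
  deltas:
    - [[0,0,0.0003,0],[0,0,0.0005,0],[0,0,0.0005,0]]

```text
time: 11.5
ee_pos: [0.496, 0.0588, 0.0316]
tcp_rot: [-90.0, 0.0, -8.8]
wrist_force: [0.1, -1.0, -1.8]
opening: 0.0198
```

```bash
python3 gap.py w8
```

```text
11.5 [0.49596439 0.05879472 0.03155133] [ 0.11070483 -0.95337124 -1.7686752 ] [-0.33814701  0.05793228  0.00175787]
plate top [0.04688215 0.04827293]
-0.066 154 [-0.09120053 -0.08797255 -0.08514122] face 0 
-0.04 560 [-0.10054176 -0.09866918 -0.09558869] face 328 -0.0945156505084703
0 1161 [-0.1005599  -0.09876365 -0.09558263] face 19365 -0.09461812682891987
0.04 1081 [-0.10059699 -0.09784962 -0.0939176 ] face 10430 -0.09453351160602236
```

>>> move_arm:
  deltas:
    - [[0,0,0.0003,0],[0,0,0.0005,0],[0,0,0.0005,0]]

```text
time: 11.85
ee_pos: [0.496, 0.0593, 0.0316]
tcp_rot: [-90.0, 0.0, -8.8]
wrist_force: [0.6, -0.9, -1.9]
opening: 0.0199
```

>>> move_arm:
  deltas:
    - [[0,0,0.0003,0],[0,0,0.0005,0],[0,0,0.0005,0]]

```text
time: 12.15
ee_pos: [0.4961, 0.0594, 0.0316]
tcp_rot: [-90.0, -0.0, -8.8]
wrist_force: [-1.2, -4.4, -0.5]
opening: 0.0197
```

Contact felt (4 N) at the expected position. Lowering the rear slightly, then releasing.

>>> move_arm:
  deltas:
    - [[0,0.0005,0,0],[0,0.001,0,0],[0,0.001,0,0]]

```text
time: 12.45
ee_pos: [0.4961, 0.0594, 0.0311]
tcp_rot: [-90.0, -0.0, -8.8]
wrist_force: [-2.2, -5.1, 3.5]
opening: 0.0197
```

>>> move_arm:
  deltas:
    - [[0,0,0,0],[0,0,0,0],[0,0,0,0],[0,0,0,0],[0,0,0,0]]
  claw: 0.045
  newtons: 20

```text
time: 12.95
ee_pos: [0.4969, 0.0586, 0.0317]
tcp_rot: [-90.1, -0.1, -8.9]
wrist_force: [-1.6, -12.8, 5.4]
opening: 0.0453
```

```bash
python3 gap.py w9
```

```text
12.95 [0.49693962 0.05858422 0.03173904] [ -1.5862914  -12.79027927   5.44318401] [-1.16249055  0.03702375 -0.03654417]
plate top [0.04659024 0.04786593]
-0.066 15 [-0.09488867 -0.0946346  -0.09420744] face 109 -0.0946046231611081
-0.04 709 [-0.10026099 -0.09840057 -0.09544159] face 807 -0.10826613029503451
0 1134 [-0.10029701 -0.09844691 -0.09540253] face 21500 -0.09473581551240425
0.04 1071 [-0.10030572 -0.09756125 -0.09392585] face 10415 -0.09453678933730679
```

View pics/w9.png

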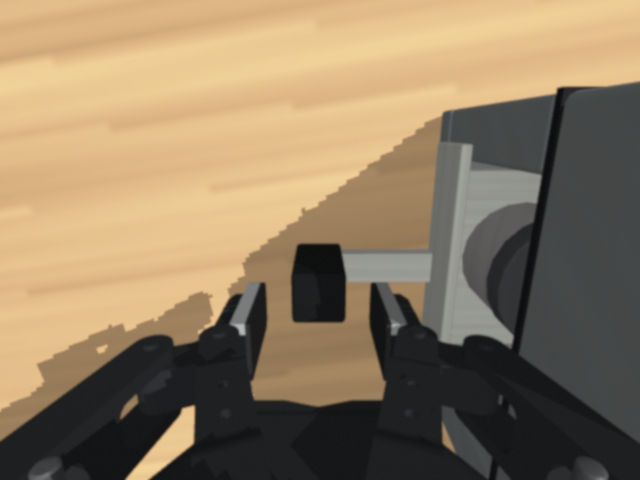

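The jaws are clear of the block (gaps at u 265–292 and 345–370). However, the opened finger linkage is pushing against the counter face at about 12 N, so I'll back off 5 mm at once and go up.

>>> move_arm:
  deltas:
    - [[0,0,-0.003,0],[0,0,-0.005,0],[0,0,-0.005,0]]

```text
time: 13.3
ee_pos: [0.4954, 0.0549, 0.0306]
tcp_rot: [-90.0, -0.0, -8.8]
wrist_force: [0.4, -0.3, 0.5]
opening: 0.0452
```

```bash
python3 gap.py w10
```

```text
13.3 [0.4953721  0.05492332 0.03059566] [ 0.44144925 -0.28119223  0.47877622] [-0.01057744 -0.02103892  0.02318759]
plate top [0.04656231 0.04777596]
-0.066 0  face 6 -0.09536592681106229
-0.04 709 [-0.1002631  -0.09849402 -0.09536998] face 172 -0.10870847342499354
0 1154 [-0.10033982 -0.09853811 -0.09539457] face 17397 -0.09466084056196122
0.04 1107 [-0.10035399 -0.09758032 -0.09391896] face 8369 -0.09453518508299598
```

>>> move_arm:
  deltas:
    - [[0,-0.01,0,0],[0,-0.03,0,0],[0,-0.05,0,0],[0,-0.055,-0.015,0],[0,-0.055,-0.032,0]]

```text
time: 13.85
ee_pos: [0.491, 0.0228, 0.0869]
tcp_rot: [-90.0, -0.1, -8.7]
wrist_force: [-0.1, -0.5, -0.5]
opening: 0.0453
```

>>> move_arm:
  deltas:
    - [[0,0,0,0],[0,0,0,0],[0,0.01,0,0],[0,0.03,0,0],[0,0.045,0,0]]
  claw: 0

```text
time: 14.35
ee_pos: [0.4899, 0.0236, 0.0387]
tcp_rot: [-90.0, 0.1, -8.8]
wrist_force: [-0.3, 0.7, -0.7]
opening: 0.0002
```

>>> move_arm:
  deltas:
    - [[0,0,0,0],[0,0,0.002,0],[0,0,0.003,0],[0,0,0.003,0]]

```text
time: 14.75
ee_pos: [0.4915, 0.0264, 0.0414]
tcp_rot: [-90.0, -0.1, -8.8]
wrist_force: [0.2, -0.1, 0.1]
opening: -0.0001
```

```bash
python3 gap.py w11
```

```text
14.75 [0.49146184 0.02639607 0.04135102] [ 0.15533801 -0.10104419  0.12599165] [-0.01703171  0.00639831  0.05048922]
plate top [0.04633343 0.0479038 ]
-0.066 478 [-0.10027398 -0.09637129 -0.08551452] face 0 
-0.04 919 [-0.10055492 -0.09880199 -0.09536206] face 4459 -0.09454609915690491
0 1130 [-0.10052347 -0.09884776 -0.09537535] face 3884 -0.09458449963935325
0.04 1095 [-0.10045501 -0.09763217 -0.09377129] face 572 -0.09479567928499563
```

View pics/w11.png

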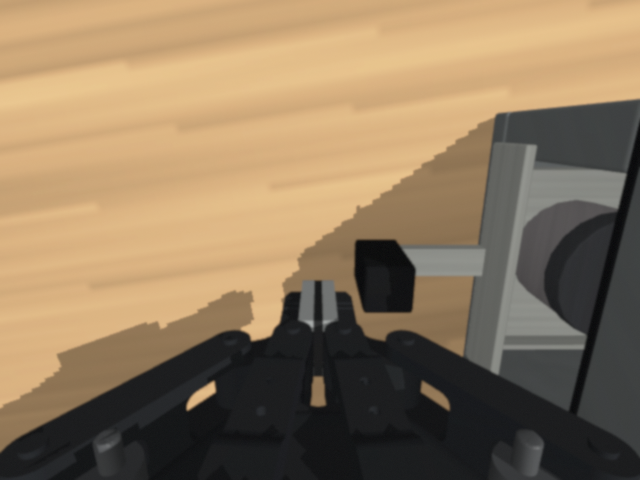

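>>> move_arm:
  deltas:
    - [[0,0.003,0.002,0],[0,0.004,0.004,0],[0,0.004,0.006,0],[0,0.004,0.007,0],[0,0.004,0.007,0]]

```text
time: 15.3
ee_pos: [0.492, 0.0332, 0.0366]
tcp_rot: [-90.0, -0.0, -8.8]
wrist_force: [0.6, -0.2, 0.0]
opening: -0.0
```

>>> move_arm:
  deltas:
    - [[0,0,0.0005,0],[0,0,0.001,0],[0,0,0.0015,0],[0,0,0.002,0],[0,0,0.002,0]]

```text
time: 15.8
ee_pos: [0.4923, 0.0351, 0.0365]
tcp_rot: [-90.0, 0.0, -8.8]
wrist_force: [0.5, 0.3, -0.2]
opening: 0.0003
```

>>> move_arm:
  deltas:
    - [[0,0,0.0005,0],[0,0,0.001,0],[0,0,0.0015,0],[0,0,0.002,0],[0,0,0.002,0]]

```text
time: 16.3
ee_pos: [0.4926, 0.0371, 0.0366]
tcp_rot: [-90.0, 0.0, -8.8]
wrist_force: [0.4, 0.2, -0.1]
opening: 0.0001
```

>>> move_arm:
  deltas:
    - [[0,0,0.0004,0],[0,0,0.0007,0],[0,0,0.001,0],[0,0,0.001,0]]

```text
time: 16.7
ee_pos: [0.4927, 0.038, 0.0366]
tcp_rot: [-90.0, 0.0, -8.8]
wrist_force: [-0.1, -0.0, -0.0]
opening: -0.0001
```

>>> move_arm:
  deltas:
    - [[0,0,0.0004,0],[0,0,0.0007,0],[0,0,0.001,0],[0,0,0.001,0]]

```text
time: 17.1
ee_pos: [0.4929, 0.039, 0.0366]
tcp_rot: [-90.0, 0.0, -8.8]
wrist_force: [0.2, -0.5, 0.0]
opening: -0.0001
```

>>> move_arm:
  deltas:
    - [[0,0,0.0004,0],[0,0,0.0007,0],[0,0,0.001,0],[0,0,0.001,0]]

```text
time: 17.5
ee_pos: [0.4931, 0.04, 0.0366]
tcp_rot: [-90.0, -0.0, -8.8]
wrist_force: [0.8, 0.6, 0.2]
opening: 0.0
```

>>> move_arm:
  deltas:
    - [[0,0,0.0004,0],[0,0,0.0007,0],[0,0,0.001,0],[0,0,0.001,0]]

```text
time: 17.9
ee_pos: [0.4932, 0.041, 0.0366]
tcp_rot: [-90.0, -0.0, -8.8]
wrist_force: [-0.8, -0.2, 0.7]
opening: -0.0003
```

>>> move_arm:
  deltas:
    - [[0,0,0.0004,0],[0,0,0.0007,0],[0,0,0.001,0],[0,0,0.001,0]]

```text
time: 18.3
ee_pos: [0.4934, 0.042, 0.0366]
tcp_rot: [-90.0, -0.0, -8.8]
wrist_force: [-0.2, 0.4, 0.1]
opening: 0.0001
```

```bash
python3 gap.py w12
python3 - <<'E'
import cv2
a=cv2.imread('pics/w12.png')[180:380,260:560]; cv2.imwrite('pics/w12c.png',cv2.resize(a,None,fx=2.5,fy=2.5,interpolation=cv2.INTER_CUBIC))
E
```

```text
18.3 [0.4933879  0.04201216 0.03660439] [-0.15184712  0.37142046  0.12221361] [-0.01581985  0.02084737 -0.00180061]
plate top [0.04646288 0.04780579]
-0.066 66 [-0.10029011 -0.09826986 -0.095519  ] face 0 
-0.04 938 [-0.1003786  -0.09870032 -0.09529924] face 3896 -0.09453639576665132
0 1125 [-0.10040244 -0.09864965 -0.0953843 ] face 9762 -0.09454051533794469
0.04 1077 [-0.10046201 -0.09764806 -0.09381816] face 4439 -0.09455069219498384
```

View pics/w12c.png

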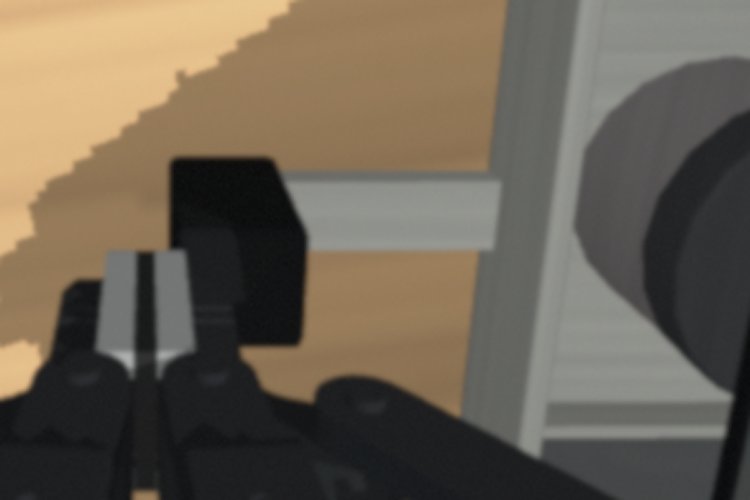

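>>> move_arm:
  deltas:
    - [[0,0,0.0005,0],[0,0,0.001,0],[0,0,0.001,0]]

```text
time: 18.65
ee_pos: [0.4935, 0.043, 0.0366]
tcp_rot: [-90.0, 0.0, -8.8]
wrist_force: [0.5, 0.2, 0.7]
opening: 0.0002
```

>>> move_arm:
  deltas:
    - [[0,0,0.0003,0],[0,0,0.0005,0],[0,0,0.0005,0]]

```text
time: 18.95
ee_pos: [0.4936, 0.0435, 0.0366]
tcp_rot: [-90.0, -0.0, -8.8]
wrist_force: [0.9, 0.4, 0.0]
opening: 0.0002
```

>>> move_arm:
  deltas:
    - [[0,0,0.0003,0],[0,0,0.0006,0],[0,0,0.0006,0]]

```text
time: 19.25
ee_pos: [0.4937, 0.0441, 0.0366]
tcp_rot: [-90.0, 0.0, -8.8]
wrist_force: [-0.5, -0.3, -0.0]
opening: -0.0002
```

>>> move_arm:
  deltas:
    - [[0,0,0.0003,0],[0,0,0.0006,0],[0,0,0.0006,0]]

```text
time: 19.55
ee_pos: [0.4938, 0.0447, 0.0366]
tcp_rot: [-90.0, -0.0, -8.8]
wrist_force: [-0.7, -0.1, 0.3]
opening: 0.0
```

```bash
python3 gap.py w13
```

```text
19.55 [0.49379558 0.04469325 0.03659281] [-0.67106024 -0.06020801  0.25143477] [-0.0332417  -0.01550032 -0.03419991]
plate top [0.046464   0.04777325]
-0.066 31 [-0.10006399 -0.09747274 -0.095367  ] face 0 
-0.04 919 [-0.10035988 -0.0986087  -0.09529187] face 3591 -0.0945515985108356
0 1107 [-0.10042864 -0.09861122 -0.09531358] face 11176 -0.09453574552486829
0.04 1071 [-0.10040577 -0.09768641 -0.09384341] face 5407 -0.09455899063688453
```

>>> move_arm:
  deltas:
    - [[0,0,0.0003,0],[0,0,0.0006,0],[0,0,0.0006,0]]

```text
time: 19.9
ee_pos: [0.4939, 0.0453, 0.0366]
tcp_rot: [-90.0, -0.0, -8.8]
wrist_force: [0.1, -0.2, 0.1]
opening: 0.0001
```

>>> move_arm:
  deltas:
    - [[0,0,0.0003,0],[0,0,0.0006,0],[0,0,0.0006,0]]

```text
time: 20.2
ee_pos: [0.494, 0.0459, 0.0366]
tcp_rot: [-90.0, -0.0, -8.8]
wrist_force: [0.2, 0.6, 0.3]
opening: 0.0
```

Run:
```python
from h import *
c=snap('wrist','w14'); W=cloud(c); P=W.reshape(-1,3); t=np.deg2rad(81.2); ex=np.array([np.cos(t),np.sin(t)]);ey=np.array([-ex[1],ex[0]])
g=get_obs()['ee_pos'];print(g,c['T'][:3,3])
x=((P[:,:2]-g[:2])@ex)*1e3; y=((P[:,:2]-g[:2])@ey)*1e3; z=P[:,2]*1e3
for a in range(-16,40,2):
    k=(x>a)&(x<a+2)&(abs(y)<16)&(z>5)&(z<110)
    if k.sum(): print(a,k.sum(),'z',np.percentile(z[k],[5,50,95]).round(1),'y',y[k].min().round(1),y[k].max().round(1))
k=(abs(z-59.7)<2)&(x>-5)&(x<40)&(abs(y)<20); print(x[k].min(),x[k].max(),y[k].min(),y[k].max())
```

```text
[0.4939521  0.04583817 0.0365627 ] [0.42399189 0.05634097 0.20447618]
-16 15 z [ 98.4 107.8 109.4] y 5.7 11.7
-14 223 z [ 72.6  88.8 109.2] y 5.4 11.9
-12 240 z [ 71.   87.9 108.8] y 5.6 13.2
-10 244 z [ 70.6  88.5 109.5] y 5.4 13.3
-8 254 z [ 69.8  93.8 109.2] y 5.7 13.3
-6 311 z [ 69.8  92.1 108.6] y -5.5 12.4
-4 508 z [ 71.2 100.5 109.8] y -12.5 11.9
-2 544 z [ 71.1  98.9 100. ] y -11.8 11.1
0 728 z [ 37.4  98.9 109.1] y -12.5 11.9
2 517 z [ 29.7  84.  109.6] y -9.1 12.4
4 482 z [ 26.9  80.8 108.4] y 7.9 13.2
6 412 z [ 26.3  73.2 109.2] y 2.8 13.7
8 448 z [ 27.5  71.1 108.7] y 2.4 13.1
10 438 z [ 27.5  71.4 108. ] y 2.2 12.7
12 366 z [ 25.2  60.2 108.2] y 0.8 12.2
14 280 z [ 23.1  59.3 104.2] y -5.5 12.3
16 396 z [ 26.9  59.8 108. ] y -11.4 12.1
18 389 z [ 26.2  59.8 107.8] y -11.7 12.2
20 369 z [ 26.1  59.7 106.9] y -12.0 12.2
22 335 z [ 26.2  59.5 108.6] y -12.2 12.1
24 95 z [ 23.3  59.  108.3] y -10.8 12.5
26 48 z [ 16.6  22.9 107.9] y 3.2 12.3
28 86 z [ 18.   23.1 108.7] y -1.8 11.9
30 112 z [ 17.9  23.1 109.3] y -8.3 11.4
32 117 z [17.7 22.9 24.1] y -8.4 8.0
34 116 z [17.7 23.  23.9] y -8.2 8.3
36 117 z [18.5 23.  23.9] y -8.8 8.0
38 112 z [18.  23.  23.9] y -8.2 8.0
1.1431475768774804 24.78367621348224 -12.154691095370096 12.321598951714993
```

Run:
```python
from h import *
for f,g in(('w12',[.4934,.0420,.0366]),('w14',[.494,.0459,.0366])):
    c=load(f); T=np.linalg.inv(c['T'])
    for dz in(0,.0187,.04):
        p=T@[g[0],g[1],g[2]+dz,1]; print(f,dz,p[0]/p[2]*c['fx']+c['cx'],p[1]/p[2]*c['fy']+c['cy'],p[2])
    for v in range(250,345,8):
        print(v,[ (u,*(pt(c,u,v,0)*1000).round().astype(int)) for u in(307,313,329,335,345) if pt(c,u,v,0) is not None])
```

```text
w12 0 318.35341761074073 275.20862317003434 0.18100975296722815
w12 0.0187 318.4391739988004 291.07814377549323 0.163065087841873
w12 0.04 318.5631419570586 314.0188495643778 0.142625442538661
250 [(307, np.int64(491), np.int64(35), np.int64(1)), (313, np.int64(492), np.int64(39), np.int64(0)), (329, np.int64(483), np.int64(49), np.int64(29)), (335, np.int64(483), np.int64(52), np.int64(31)), (345, np.int64(484), np.int64(57), np.int64(31))]
258 [(307, np.int64(496), np.int64(35), np.int64(1)), (313, np.int64(497), np.int64(38), np.int64(1)), (329, np.int64(484), np.int64(49), np.int64(40)), (335, np.int64(483), np.int64(52), np.int64(43)), (345, np.int64(484), np.int64(57), np.int64(43))]
266 [(307, np.int64(502), np.int64(34), np.int64(-1)), (313, np.int64(502), np.int64(37), np.int64(0)), (329, np.int64(484), np.int64(48), np.int64(49)), (335, np.int64(483), np.int64(51), np.int64(53)), (345, np.int64(483), np.int64(56), np.int64(54))]
274 [(307, np.int64(507), np.int64(33), np.int64(0)), (313, np.int64(507), np.int64(37), np.int64(0)), (329, np.int64(485), np.int64(48), np.int64(
[... 4719 characters left out ...]
np.int64(46), np.int64(100)), (329, np.int64(485), np.int64(51), np.int64(100)), (335, np.int64(484), np.int64(53), np.int64(102)), (345, np.int64(483), np.int64(56), np.int64(105))]
330 [(307, np.int64(482), np.int64(44), np.int64(107)), (313, np.int64(487), np.int64(45), np.int64(99)), (329, np.int64(484), np.int64(51), np.int64(107)), (335, np.int64(483), np.int64(53), np.int64(108)), (345, np.int64(482), np.int64(56), np.int64(110))]
338 [(307, np.int64(482), np.int64(44), np.int64(111)), (313, np.int64(491), np.int64(44), np.int64(98)), (329, np.int64(484), np.int64(51), np.int64(111)), (335, np.int64(484), np.int64(52), np.int64(111)), (345, np.int64(484), np.int64(55), np.int64(112))]
```

Run:
```python
from h import *
for f,cols,tz in(('w1',(243,250,388,394),.1556),('w8',(275,280,284,362,367),.0316),('w9',(250,258,374,382),.0317),('w11',(307,313,326,332),.0414)):
    c=load(f); print(f,'tcp',tz)
    for u in cols:
        print(u,[(v,*(pt(c,u,v,0)*1000).round().astype(int).tolist()) for v in (270,276,280,284,288,292,300,310) if pt(c,u,v,0) is not None])
```

```text
w1 tcp 0.1556
243 [(270, 556, -443, 0), (276, 563, -444, -1), (280, 567, -445, 0), (284, 493, -390, 190), (288, 493, -390, 193), (292, 493, -389, 197), (300, 494, -387, 204), (310, 497, -388, 205)]
250 [(270, 558, -436, -1), (276, 564, -437, 0), (280, 568, -438, 0), (284, 493, -387, 190), (288, 494, -387, 192), (292, 496, -387, 193), (300, 499, -388, 193), (310, 503, -389, 193)]
388 [(270, 564, -307, 32), (276, 570, -307, 30), (280, 573, -308, 32), (284, 502, -331, 190), (288, 502, -332, 193), (292, 502, -333, 197), (300, 504, -333, 199), (310, 508, -334, 199)]
394 [(270, 579, -296, -1), (276, 585, -297, 0), (280, 589, -297, 1), (284, 502, -329, 189), (288, 503, -330, 193), (292, 502, -331, 198), (300, 502, -332, 204), (310, 503, -333, 210)]
w8 tcp 0.0316
275 [(270, 502, 31, -1), (276, 506, 31, 0), (280, 508, 30, 0), (284, 511, 30, -1), (288, 514, 29, -1), (292, 487, 42, 65), (300, 483, 44, 80), (310, 484, 45, 87)]
280 [(270, 502, 34, 0), (276, 506, 34, -1), (280, 483, 44, 61), (284, 483, 45, 66), (288, 483, 45, 70), (292, 483, 45, 73), (300, 483, 46, 80), (310, 484, 47, 87)]
284 [(2
[... 1102 characters left out ...]
, 85, 73), (300, 490, 84, 80), (310, 490, 82, 88)]
w11 tcp 0.0414
307 [(270, 505, 17, -1), (276, 508, 17, 1), (280, 480, 23, 72), (284, 481, 23, 75), (288, 481, 23, 79), (292, 481, 23, 82), (300, 481, 24, 89), (310, 480, 24, 97)]
313 [(270, 505, 21, 0), (276, 509, 20, -1), (280, 481, 26, 71), (288, 480, 26, 80), (292, 481, 26, 83), (300, 481, 26, 90), (310, 481, 26, 97)]
326 [(270, 506, 29, 1), (276, 511, 29, -1), (280, 482, 31, 71), (284, 481, 31, 76), (288, 482, 31, 79), (292, 482, 31, 82), (300, 481, 31, 91), (310, 482, 30, 97)]
332 [(270, 506, 33, 0), (276, 510, 32, 1), (280, 482, 34, 71), (284, 482, 33, 75), (288, 482, 33, 79), (292, 482, 33, 84), (300, 482, 33, 89), (310, 482, 33, 96)]
```

The visible fingertips sit about 28 mm higher than the reported TCP, so the closed fingers are passing above the block. I'll back off, go lower, and give a gentle confirming push.

>>> move_arm:
  deltas:
    - [[0,0,-0.006,0],[0,0,-0.014,0],[0,0.008,-0.014,0],[0,0.018,-0.014,0],[0,0.02,-0.014,0]]

```text
time: 20.75
ee_pos: [0.4909, 0.0318, 0.0147]
tcp_rot: [-90.0, 0.1, -8.8]
wrist_force: [-0.6, -0.3, -0.2]
opening: -0.0005
```

>>> move_arm:
  deltas:
    - [[0,0,0,0],[0,0,0.002,0],[0,0,0.004,0],[0,0,0.004,0]]

```text
time: 21.15
ee_pos: [0.492, 0.0342, 0.0166]
tcp_rot: [-90.3, 0.0, -8.9]
wrist_force: [-2.1, -12.0, -0.4]
opening: -0.0
```

>>> move_arm:
  deltas:
    - [[0,0,0.0005,0],[0,0,0.001,0],[0,0,0.001,0]]

```text
time: 21.45
ee_pos: [0.492, 0.0342, 0.0166]
tcp_rot: [-90.4, 0.0, -8.9]
wrist_force: [-2.6, -17.7, 0.7]
opening: -0.0002
```

Contact, with the tray solid against the face (no motion under load). Backing off and up now.

>>> move_arm:
  deltas:
    - [[0,0,-0.003,0],[0,0,-0.008,0],[0,0,-0.012,0],[0,-0.01,-0.012,0],[0,-0.03,-0.012,0]]

```text
time: 21.95
ee_pos: [0.4899, 0.0251, 0.0463]
tcp_rot: [-90.0, 0.1, -8.8]
wrist_force: [-0.2, 0.2, 0.1]
opening: 0.0
```

>>> move_arm:
  deltas:
    - [[0,-0.04,0,0],[0,-0.09,-0.01,0],[0,-0.14,-0.02,0],[0,-0.18,-0.02,0],[0,-0.2,-0.02,0]]

```text
time: 22.45
ee_pos: [0.4883, 0.0052, 0.2517]
tcp_rot: [-89.9, -0.3, -8.8]
wrist_force: [0.3, -0.6, 0.6]
opening: 0.0002
```

Run:
```python
from h import *
o=get_obs(); print(o['time'],o['ee_pos'],o['tcp_rot'],o['wrist_force'])
c=snap('scene','c15'); W=cloud(c)
P=W[175:235,375:425].reshape(-1,3); k=(P[:,2]>.158)&(P[:,2]<.19)&(P[:,1]<.26)&(P[:,1]>.12)
print(k.sum(),np.percentile(P[k,2],[5,50,95]))
for lo,hi in((.157,.162),(.162,.167),(.167,.175)):
    q=P[(P[:,2]>lo)&(P[:,2]<hi)&(P[:,1]>.12)&(P[:,1]<.26)]
    if len(q)>5: print(lo,len(q),cv2.minEnclosingCircle((q[:,:2]*1000).astype(np.float32)))
w=snap('wrist','w15')['color']
a=cv2.resize(c['color'][150:300,310:470],(400,375),interpolation=cv2.INTER_CUBIC)
cv2.imwrite('pics/m15.png',np.hstack([a,cv2.resize(w,(400,300))[:375] if 0 else cv2.copyMakeBorder(cv2.resize(w,(400,300)),0,75,0,0,0)]))
```

```text
22.45 [0.48830188 0.00523836 0.25169173] [-89.93189936  -0.32422084  -8.82288094] [ 0.28508328 -0.59783546  0.55006495]
282 [0.15941142 0.16419692 0.17293254]
0.157 95 ((473.3952941894531, 178.52752685546875), 24.214229583740234)
0.162 65 ((473.3377685546875, 178.63119506835938), 23.293827056884766)
0.167 126 ((472.2014465332031, 179.3783721923828), 16.46385383605957)
```

View pics/m15.png

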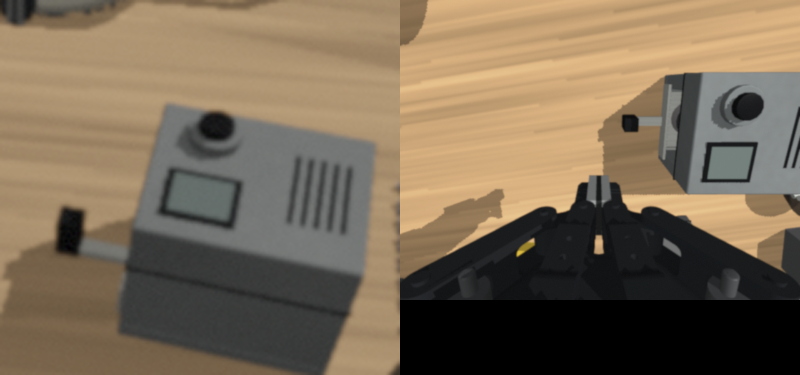

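The tray is home: in both views only the neck and grip protrude from the counter. The button is at (215,126) in the left view and (747,106) in the right.

Run:
```python
from h import *
c=load('w15'); W=cloud(c); P=W.reshape(-1,3)
for lo,hi in((.158,.166),(.167,.176)):
    q=P[(P[:,2]>lo)&(P[:,2]<hi)&(P[:,1]>.14)&(P[:,1]<.22)&(P[:,0]>.43)&(P[:,0]<.51)]
    print(lo,len(q),np.median(q[:,2]),cv2.minEnclosingCircle((q[:,:2]*1000).astype(np.float32)))
o=get_obs(); b=np.array([.4717,.1788]); d=b-o['ee_pos'][:2]; t=np.deg2rad(o['tcp_rot'][2]); R=np.array([np.cos(t),np.sin(t)])
print('tool x',d@R,'tool z',d@[-R[1],R[0]],o['tcp_rot'],o['ee_pos'])
```

```text
0.158 1765 0.16199221901722743 ((471.78472900390625, 178.41744995117188), 24.085519790649414)
0.167 1696 0.1718815506912903 ((471.863525390625, 178.50308227539062), 16.243396759033203)
tool x -0.043350772868636527 tool z 0.1687404896055786 [-89.93111361  -0.33747125  -8.80261681] [0.48871764 0.00541303 0.25076946]
```

>>> move_arm:
  deltas:
    - [[-0.008,0,0.03,0],[-0.018,0,0.07,0],[-0.028,0,0.11,0],[-0.038,0,0.15,0],[-0.0433,0,0.1685,0]]

```text
time: 23.05
ee_pos: [0.4698, 0.1812, 0.2458]
tcp_rot: [-90.0, 0.1, -8.7]
wrist_force: [1.0, 0.5, -0.3]
opening: 0.0001
```

>>> move_arm:
  deltas:
    - [[0,0.02,0,0],[0,0.04,0,0],[0,0.055,0,0],[0,0.062,0,0],[0,0.065,0,0]]

```text
time: 23.55
ee_pos: [0.4702, 0.1784, 0.1807]
tcp_rot: [-90.0, 0.1, -8.8]
wrist_force: [-0.6, 1.7, 0.4]
opening: -0.0002
```

>>> move_arm:
  deltas:
    - [[0,0.004,0,0],[0,0.006,0,0],[0,0.008,0,0],[0,0.009,0,0],[0,0.009,0,0]]

```text
time: 24.05
ee_pos: [0.4707, 0.1784, 0.1727]
tcp_rot: [-90.0, -0.0, -8.8]
wrist_force: [0.1, 0.0, -0.3]
opening: -0.0001
```

Run:
```python
from h import *
o=get_obs(); print(o['time'],o['ee_pos'],o['tcp_rot'],o['wrist_force'])
c=snap('wrist','w16'); W=cloud(c); P=W.reshape(-1,3); g=o['ee_pos']
# finger pad side: near x offset -11mm
v,u=np.mgrid[:480,:640]; k=(u.ravel()>305)&(u.ravel()<332)&(v.ravel()>265)&(v.ravel()<300)&(P[:,2]>.1)
q=P[k]; f=q[(abs(q[:,0]-g[0]+.011)<.006)]; print('finger z pct',np.percentile(f[:,2],[1,5,20]))
q=P[(P[:,2]>.167)&(P[:,2]<.176)&(P[:,1]>.14)&(P[:,1]<.22)&(P[:,0]>.45)&(P[:,0]<.49)]; print('btn',len(q),np.percentile(q[:,2],[10,50,90]))
```

```text
24.05 [0.47072364 0.17842441 0.17265926] [-8.99955582e+01 -4.26739491e-03 -8.80753563e+00] [ 0.11240312  0.04526069 -0.33945132]
finger z pct [0.17238935 0.20218676 0.20571044]
btn 1986 [0.17037581 0.17180731 0.17265582]
```

>>> move_arm:
  deltas:
    - [[0,0.002,0,0],[0,0.004,0,0],[0,0.005,0,0],[0,0.005,0,0]]

```text
time: 24.5
ee_pos: [0.4706, 0.1784, 0.1674]
tcp_rot: [-90.0, 0.0, -8.8]
wrist_force: [0.2, -0.1, 1.1]
opening: -0.0001
```

>>> move_arm:
  deltas:
    - [[0,0.001,0,0],[0,0.003,0,0],[0,0.003,0,0]]

```text
time: 24.8
ee_pos: [0.4706, 0.1784, 0.1643]
tcp_rot: [-90.0, 0.0, -8.8]
wrist_force: [-1.7, 0.3, -0.3]
opening: 0.0002
```

No contact so far, as expected with the tips about 28 mm above the TCP. Moving on down to about .148.

>>> move_arm:
  deltas:
    - [[0,0.004,0,0],[0,0.008,0,0],[0,0.012,0,0],[0,0.015,0,0],[0,0.016,0,0]]

```text
time: 25.3
ee_pos: [0.4705, 0.1784, 0.1481]
tcp_rot: [-90.0, 0.0, -8.8]
wrist_force: [-0.4, 0.6, 0.3]
opening: -0.0
```

>>> move_arm:
  deltas:
    - [[0,0.001,0,0],[0,0.002,0,0],[0,0.003,0,0],[0,0.004,0,0],[0,0.004,0,0]]

```text
time: 25.8
ee_pos: [0.4708, 0.1785, 0.1447]
tcp_rot: [-90.0, -0.0, -8.8]
wrist_force: [-0.3, 0.1, 2.0]
opening: 0.0
```

>>> move_arm:
  deltas:
    - [[0,0.001,0,0],[0,0.002,0,0],[0,0.003,0,0],[0,0.004,0,0],[0,0.004,0,0]]

```text
time: 26.3
ee_pos: [0.4707, 0.1785, 0.1409]
tcp_rot: [-90.0, -0.0, -8.8]
wrist_force: [-1.2, -0.7, 4.5]
opening: 0.0001
```

>>> move_arm:
  deltas:
    - [[0,0.0005,0,0],[0,0.001,0,0],[0,0.0015,0,0],[0,0.0015,0,0]]

```text
time: 26.7
ee_pos: [0.4708, 0.1785, 0.1407]
tcp_rot: [-89.9, -0.1, -8.8]
wrist_force: [-3.7, -1.3, 14.4]
opening: -0.0002
```

The button bottomed out: force rose along the spring to about 5 N, then to 14 N with no further motion. Releasing and retreating.

>>> move_arm:
  deltas:
    - [[0,-0.002,0,0],[0,-0.006,0,0],[0,-0.02,0,0],[0,-0.05,0,0],[0,-0.09,0,0]]

```text
time: 27.2
ee_pos: [0.4699, 0.1781, 0.2291]
tcp_rot: [-90.1, 0.2, -8.8]
wrist_force: [0.8, 1.2, 0.5]
opening: 0.0002
```

>>> move_arm:
  deltas:
    - [[0,-0.01,-0.04,0],[0,-0.02,-0.08,0],[0,-0.02,-0.12,0],[0,-0.02,-0.14,0],[0,-0.02,-0.14,0]]

```text
time: 27.7
ee_pos: [0.449, 0.0381, 0.25]
tcp_rot: [-90.0, -0.0, -9.0]
wrist_force: [-0.4, 0.4, 0.6]
opening: 0.0002
```

```bash
python3 gap.py w17
python3 - <<'E'
from h import *
W=cloud(load('w17')); P=W.reshape(-1,3)
q=P[(np.hypot(P[:,0]-.4718,P[:,1]-.1785)<.014)]; print('btn top',len(q),np.nanmedian(q[:,2]))
W=cloud(snap('scene','c17')); P=W.reshape(-1,3)
t=np.deg2rad(81.2); ex=np.array([np.cos(t),np.sin(t)]); ey=np.array([-ex[1],ex[0]])
d=P[:,:2]-[.5211,.2173]; x=d@ex; y=d@ey; k=(abs(P[:,2]-.0597)<.003)&(x<-.13)&(x>-.2)&(abs(y)<.03)
print('grip block in counter frame',x[k].min(),x[k].max(),y[k].min(),y[k].max(),np.median(P[k,2]))
E
```

```text
27.7 [0.44897656 0.03810523 0.24998917] [-0.37697115  0.43484197  0.60195359] [-0.00720593 -0.00768489 -0.00718136]
plate top [0.04669219 0.04807777]
-0.066 152 [-0.09983868 -0.09607306 -0.08544681] face 360 -0.0946091360497131
-0.04 176 [-0.09994307 -0.09754751 -0.09485818] face 646 -0.09458794946146769
0 188 [-0.09979151 -0.09769846 -0.09490029] face 724 -0.09460760050507462
0.04 146 [-0.09981141 -0.09741536 -0.09447521] face 510 -0.09462047507962182
btn top 1126 0.17202471691383267
grip block in counter frame -0.17118517208817877 -0.14805241146842726 -0.013526141039819951 0.013292872530826096 0.05938462434461911
```

```bash
python3 -c "
from h import *
print(job_done())"
```

```text
the job is handed in; nothing more can be done
None
```

The tray is fully home in the bay and released, and the button has been pressed to its stop and let go. I handed the job in at 27.7 s of the 54 s allowed.

**How it went:** I gripped the block, lifted the tray and carried it to the bay. I slid it in until the front plate met the counter at about 4 N, then let go.

**Last checks:**
- **Tray:** The grip block's centre measures 159.6 mm in front of the counter's centre, against 160 mm nominal. It is centred sideways within 1 mm. The plate's measured position puts it against the face to within the camera's error.
- **Button:** The force rose to about 4.5 N over the travel, then to 14 N with no further movement. Its top read 0.172 m before and after, so it sprang back.
- **Robot:** It ended clear of everything, with about zero force at the wrist.

**What did not go cleanly:**
- The tray hung about 1.5° nose-down while carried.
- When I opened the jaws, the finger linkage pressed the counter face at about 13 N until I backed off 5 mm.
- A confirming push on the grip block with closed fingers reached about 18 N, harder than I intended. The tray did not move.
- The fingertips appear about 28 mm higher than the reported TCP. Contacts on the block and the button agreed with that, so I worked by force there.
- I did not check the tins in the final pose. Tin B was last seen standing in the bay before the confirming push, and tin A before it went under the roof.
- I did not re-measure the bowl, scoop, fan and bit case. My moves stayed well away from them.

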